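# Clamp a jar and unscrew its tight lid, ending with the lid held over it

## Task

A full jar of dried chillies stands loose in the jar clamp on the work table. Fold the red clamp lever all the way down to its stop so that the jar is held fast, then unscrew the tight green lid anticlockwise without letting the jar turn, stop turning as soon as the thread lets go, and lift the lid straight up. Finish while still holding the lid: level and still, two to five centimetres clear above the mouth of the jar, with nothing but the gripper carrying it, the lever still down, and the other things on the table left where they are.

Things in the scene. Friction and masses are not known exactly. Their poses are not given: they have to be found in the camera images.
- jar_clamp: Fixed jar clamp, dark grey base 94 x 205 mm, its top 10 mm above the table. Origin on the table under the axis of the clamped jar, z up. On its +y side a rubber-lined V block, 56 mm high, reaching y = +66 mm; on its -y side a rubber jaw (top 51 mm high) that the lever slides toward +y, pushing the jar up to 9 mm into the V. Only the lever stands higher than 56 mm.
- clamp_lever (a joint): Lever angle, rad: 0 = open, upright; grows as it folds down toward the clamp's -y side, away from the jar; 1.45 = stop, nearly level, jar clamped; over 1.38 it is locked past dead centre. Starts at 0 to 0.12 and stays where left. Straight lever 120 mm long from its pivot, round red grip 19 mm thick from 46 mm out to the end. Folding takes about 4 to 10 N at the grip.
- lever_pivot (a point): Centre of the lever's pivot: 108 mm from the clamp's origin toward its -y, 46 mm above the table; the pivot runs along the clamp's x. Same axes as the clamp.
- lever_grip (a point): Point on the lever's centre line in the red grip, 95 mm from the pivot; its z axis points along the lever away from the pivot.
- jar: Glass jar of dried chillies with a plain paper band, 64 mm across, 98 mm high, 0.3 kg, standing loose in the clamp. Origin at the centre of its underside, z up. Three lug threads on its neck; a white sprung seal disc in the mouth (top 101 mm above the origin with the lid off) presses the lid up against them and makes it tight.
- lid: Green screw lid, 58 mm across, 18 mm high, 35 g. Origin at the centre of its lower rim, z up. Screwed on, it lies 85 mm above the jar's origin, x along the jar's x (top 113 mm above the table). Unscrews anticlockwise seen from above (yaw grows): about 0.5 N m at first, rises 3 mm, free of the thread after 1.15 rad, jams on the next thread at about 1.85 rad; between these it lifts straight off.
- jar_mark (a point): Point on the jar's outer wall at its x axis, 32 mm from the jar's axis, 50 mm above its underside: shows whether the jar shifts or turns.
- pepper_shaker: Bystander: glass pepper shaker with steel cap, 43 mm across, 75 mm high; origin under its centre.
- toothpick_jar: Bystander: red jar of toothpicks, 46 mm across, 66 mm high; origin under its centre.
- spare_spout: Bystander: cream valve spout, 33 mm across, 48 mm high; origin under its centre.
- white_bowls: Bystander: nested white bowls upside down, 89 mm across, 62 mm high; origin under their centre.
- spoon_box: Bystander: clear blue box holding two white spoons, 148 x 98 x 46 mm; origin under its centre, x along its length.
Not all that is in view belongs to the job. What is meant by the lid is not brown or purple, and is the smaller of those in its own colour.

How it is judged:
By the outcome, as a careful person would: the job done as asked, in the order asked, and still so for the second after the job is handed in, while the arm keeps its last pose, push and grip.
It also fails if it takes over 53 s, if anything falls off the work surface, if the arm or the gripper's body presses on something with over 40 N, if the wrist force passes 120 N, or if a joint passes its speed limit or range.

## Robot

A 6-joint arm with a two-finger parallel gripper is mounted at the origin on a cart in front of the work surface, level with it; the furniture and walls round the work are solid. World frame = base frame: x ahead of the robot, y to its left, z up, the work surface at z = 0. Lengths are in mm, angles in rad, forces in N, time in s.
With the tool pointing down it reaches from about 400 to 925 mm from the base axis. Payload 12.5 kg.
Tool frame: the origin (TCP) lies on the mounting face of the last link; the fingertips stand 190 mm ahead of it and the grasp point (between the pads) lies 171 mm ahead of it; x points along the fingers, y is the direction in which the jaws open and shut, and the axes are right-handed (so a half turn about x gives the same grasp; the last joint's range is limited). The gripper opens to 95 mm and grips with 3 to 60 N. Pads are 20 mm wide; open, the fingers measure 119 mm over their backs; the gripper's body (75 mm by 180 mm) begins 59 mm behind the grasp point.
Start: joints at [-1.395, 0.491, 1.559, -0, 1.092, -0.106], TCP at [173.823, -600.342, 404.761] pointing down, gripper open.
Joint ranges: [-3.1, 3.1], [-0.84, 2.19], [0.05, 2.79], [-1.13, 4.28], [0.06, 2.93], [-2.69, 2.69]. Speed limits (rad/s): [2.22, 2.22, 2.79, 3.14, 3.14, 3.14].

## Interface

Orientations are given as [roll, pitch, yaw] about the fixed x, y, z axes, in that order (R = Rz(yaw) Ry(pitch) Rx(roll)).
In Python, from cell import env, eyes gives the robot as it stands. The module is installed in compiled form; this text tells all that it offers.
- The arm moves only by the tool jog_arm, never from a script. Its argument "deltas" is one flat list of numbers, 7 for each row, row after row: the shift along the tool's x, y, z in mm, then the turn, a rotation vector about the tool's x, y, z in rad, then the opening, from 0 (shut) to 1 (fully open). A call has 1 to 10 rows; each row shifts and turns the pose as measured when the row begins, along the tool's axes as they then stand; what a row does not reach is not made up. A row lasts 1/8 s, in which the tool goes at most 62.5 mm and 10.7 degrees, less where a joint would pass 70% of its speed; a pose out of reach is approached as far as the arm can. A call is refused whole if a number of a shift passes 62.5 or a number of a turn 0.188, either way. A call with a gripper value outside its range is refused whole. The fingers move at their own pace and stop on an object; the grip force is fixed at half the most. Time passes only in rows, so rows that do not move let the fingers close. It gives the time, the measured TCP pose, the force and the opening at its end, in the units of the state.
- env.state(): the state, without advancing time (a new reading comes with each control period).
- eyes.read_camera(name): name is "scene" or "top" or "wrist"; returns a dict with "image" (400x640x3 uint8, red, green, blue), "fovy" (degrees; the focal length in pixels is half the picture's height over the tangent of half this angle, whatever the lens; pixels are square), "cx", "cy" (the principal point, pixels), "dist" ([k1, k2, p1, p2, k3] as OpenCV has them; the pictures are not rectified), "world_from_camera" (4x4, takes a point from camera to world coordinates). Camera axes: x right, y up, looking along -z (the intrinsics and any distortion apply to the point x, -y, -z); pixel columns grow to the right and rows downward; lengths in mm; the calibration is good to about 2 mm. A picture is of the moment at which its call begins. There is no depth.
- env.job_done(): hands the job in, once; it reports no verdict.
The state is a dict: "t": time; "joints": joint angles; "qvel": joint speeds; "tau": joint torques, N m; "eef_pos": TCP position; "tcp_rot": TCP orientation; "ft_force": force on the tool from outside, world axes, zero at the start; "moment": the same for the moment, N m; "opening": opening from 0.0 (shut) to 1.0 (fully open).
Only numpy, scipy, OpenCV 4.12 (cv2) and the standard library are available. Lean on these libraries where they do the work, as an engineer would, in place of code of your own. Each camera call takes 0.05 s, during which the arm holds its last target.

## Working session

There is one attempt and no reset: what is moved stays moved. The work goes in short steps, Python scripts to look and compute and a tool call to move; the robot and the scene stay as the last step left them, time stands still between calls to the robot, and variables do not carry over. Pictures are saved under pics/ and viewed, and the job is handed in when it is done.

Besides the shell and the picture viewer there is one more tool, called after "Emit:" in YAML: its name, and indented under it one key for each argument. jog_arm: Moves the arm, as the interface text tells. Its arguments: {"type":"object","properties":{"deltas":{"type":"array","items":{"type":"number"}}},"required":["deltas"]}

```bash
mkdir -p pics; ls
python3 - <<'E'
from cell import env, eyes
import cv2,json
print(env.state())
for n in ["scene","top","wrist"]:
    c=eyes.read_camera(n)
    cv2.imwrite(f"pics/{n}0.png",c["image"][:,:,::-1])
    print(n,c["fovy"],c["cx"],c["cy"],c["dist"],c["world_from_camera"])
E
```

```text
pics
{'t': 0.0, 'joints': array([-1.39458671e+00,  4.91569898e-01,  1.55948989e+00, -2.10010716e-05,
        1.09171879e+00, -1.05586822e-01]), 'qvel': array([ 3.65704982e-04,  2.12950632e-03,  1.84647352e-03,  1.66977574e-03,
       -7.41625133e-05,  3.10983665e-04]), 'tau': array([ 2.81080072e-03, -6.12625694e+01, -2.58178765e+01,  6.94704219e-02,
        4.82255383e-02, -9.45014153e-05]), 'eef_pos': array([ 173.82137832, -600.29563364,  404.14127448]), 'tcp_rot': array([-1.66067916,  1.56961025,  1.76271962]), 'ft_force': array([-0.44451382,  0.61073589,  0.70944318]), 'moment': array([-0.00675632,  0.02196496, -0.02421196]), 'opening': 1.0020881997806368}
scene 46.31966230045148 324.0067953336014 208.21119995945224 [-0.01770191  0.          0.          0.          0.        ] [[-5.54101186e-01  6.05644406e-01 -5.71110084e-01 -7.08792924e-01]
 [-8.32449018e-01 -4.03720339e-01  3.79524070e-01  3.72210039e+02]
 [-7.12126866e-04  6.85714766e-01  7.27870010e-01  9.47125589e+02]
 [ 0.00000000e+00  0.00000000e+00  0.00000000e+00  1.00000000e+00]]
top 54.647881015972935 326.05787399257497 193.9764990855566 [-0.03869196  0.          0.          0.          0.        ] [[-3.06313106e-02  9.93496222e-01 -1.09667587e-01  5.11163641e+02]
 [-9.99363110e-01 -3.24506950e-02 -1.48434111e-02 -8.62531626e+01]
 [-1.83056623e-02  1.09143068e-01  9.93857481e-01  1.25866865e+03]
 [ 0.00000000e+00  0.00000000e+00  0.00000000e+00  1.00000000e+00]]
wrist 70.30662748710262 322.7848108698299 199.19138518154037 [-0.01010476  0.          0.          0.          0.        ] [[ 2.78313254e-01  9.27613239e-01  2.49149375e-01  2.43751639e+02]
 [-9.60490118e-01  2.68971096e-01  7.15072249e-02 -5.80957830e+02]
 [-6.82932227e-04 -2.59206921e-01  9.65821570e-01  3.84247914e+02]
 [ 0.00000000e+00  0.00000000e+00  0.00000000e+00  1.00000000e+00]]
```

View pics/scene0.png

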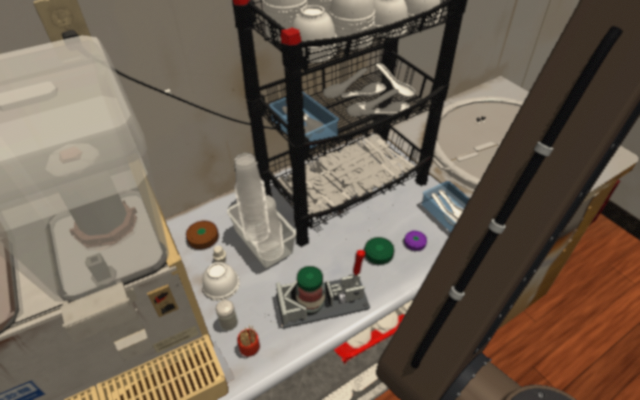

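View pics/top0.png

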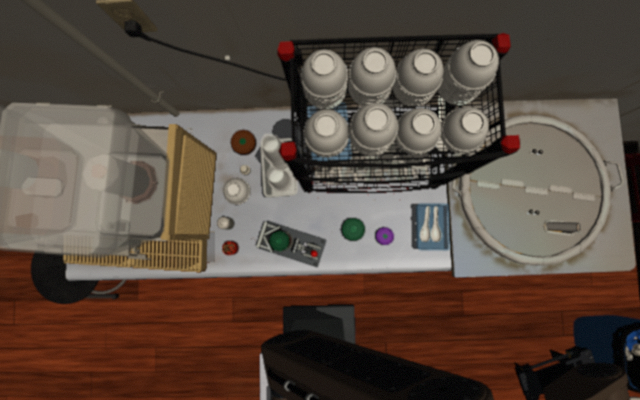

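View pics/wrist0.png

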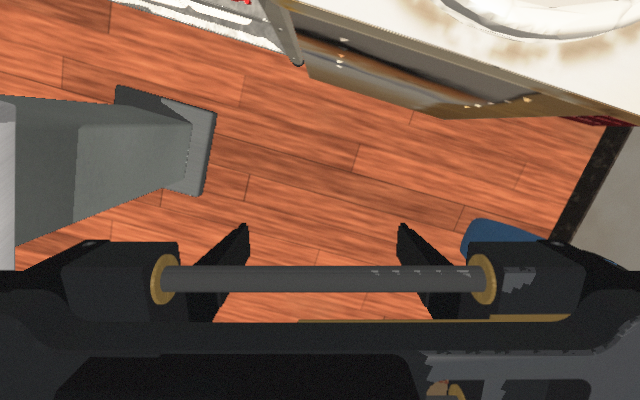

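```bash
cat > h.py <<'E'
import numpy as np, cv2
from cell import env, eyes
def cam(n,save=None):
    c=eyes.read_camera(n); im=c["image"][:,:,::-1].copy()
    f=200/np.tan(np.radians(c["fovy"]/2)); c["K"]=np.array([[f,0,c["cx"]],[0,f,c["cy"]],[0,0,1]]); c["bgr"]=im
    if save: cv2.imwrite("pics/"+save,im)
    return c
def ray(c,px):
    p=cv2.undistortPoints(np.array(px,float).reshape(-1,1,2),c["K"],np.array(c["dist"])).reshape(-1,2)
    W=np.array(c["world_from_camera"]); d=np.c_[p[:,0],-p[:,1],-np.ones(len(p))]@W[:3,:3].T
    return W[:3,3],d
def onplane(c,px,z):
    o,d=ray(c,px); return o+d*((z-o[2])/d[:,2])[:,None]
def proj(c,P):
    W=np.array(c["world_from_camera"]); q=(np.array(P,float).reshape(-1,3)-W[:3,3])@W[:3,:3]
    q=q*[1,-1,-1]; return cv2.projectPoints(q,np.zeros(3),np.zeros(3),c["K"],np.array(c["dist"]))[0].reshape(-1,2)
def tri(obs):
    A=np.zeros((3,3));b=np.zeros(3)
    for c,px in obs:
        o,d=ray(c,[px]); d=d[0]/np.linalg.norm(d[0]); M=np.eye(3)-np.outer(d,d); A+=M;b+=M@o
    return np.linalg.solve(A,b)
E
python3 - <<'E'
from h import *
t=cam("top","t1.png"); s=cam("scene","s1.png")
for c,n in((t,"top"),(s,"scene")):
    hsv=cv2.cvtColor(c["bgr"],cv2.COLOR_BGR2HSV)
    for nm,m in (("green",cv2.inRange(hsv,(60,100,30),(90,255,255))),("red",cv2.inRange(hsv,(0,180,90),(6,255,255))|cv2.inRange(hsv,(174,180,90),(180,255,255)))):
        N,l,st,ce=cv2.connectedComponentsWithStats(m)
        for i in range(1,N):
            if st[i,4]>15: print(n,nm,st[i],ce[i].round(1), onplane(c,[ce[i]],113)[0].round(1) if nm=="green" else "")
cv2.imwrite("pics/tc.png",cv2.resize(t["bgr"][150:280,210:410],None,fx=4,fy=4,interpolation=cv2.INTER_CUBIC))
cv2.imwrite("pics/sc.png",cv2.resize(s["bgr"][230:340,230:430],None,fx=4,fy=4,interpolation=cv2.INTER_CUBIC))
E
```

```text
top green [240 139   5   5  19] [242.2 141. ] [808. 181. 113.]
top green [342 219  22  21 373] [352.6 228.9] [ 531.7 -144.   113. ]
top green [269 231  20  20 304] [278.9 240.5] [504.1  74.2 113. ]
top red [498  34  12  14 151] [503.6  40.5] 
top red [278  42  16  12 168] [285.5  47.6] 
top red [502 136  17  13 181] [511.2 141.9] 
top red [281 142  15  14 177] [287.9 148.8] 
top red [227 242   9  12  50] [231.6 248. ] 
top red [311 251   6   5  25] [313.8 253.2] 
scene green [199 229   5   5  18] [201.  230.9] [753.  218.1 113. ]
scene green [365 238  28  26 560] [378.8 250.3] [476.3 -93.4 113. ]
scene green [298 267  24  24 461] [309.4 278.3] [499.1  78.  113. ]
scene red [235   0  14   5  52] [241.2   1.5] 
scene red [282  28  19  16 243] [290.5  36.1] 
scene red [357 251   8  12  61] [360.3 254.8] 
scene red [356 264   4  10  17] [357.6 268.8] 
scene red [335 315  69  47 559] [364.4 343.2] 
scene red [239 336  19  19 174] [249.1 347.6]
```

View pics/tc.png

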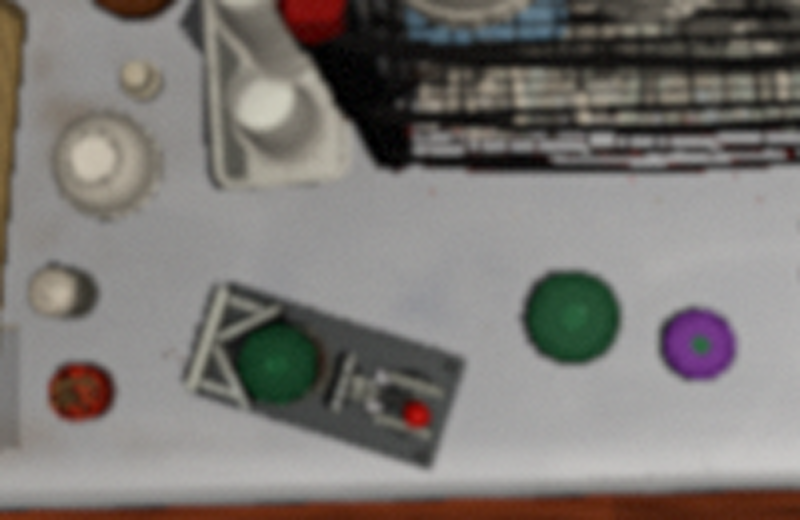

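View pics/sc.png

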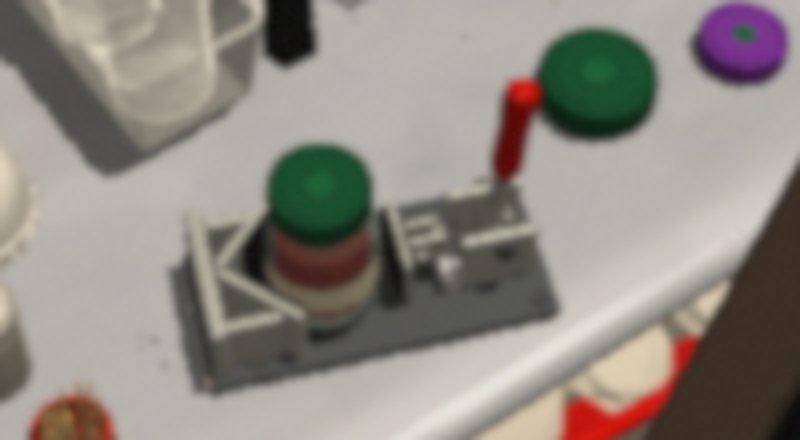

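Run:
```python
from h import *
np.set_printoptions(suppress=True,precision=1)
t=cam("top"); s=cam("scene")
T=lambda x,y:(210+x/4,150+y/4)
S=lambda x,y:(230+x/4,230+y/4)
print("base corners top z10",onplane(t,[T(222,283),T(465,358),T(430,466),T(185,389)],10))
print("base corners scene z10", onplane(s,[S(208,390),S(555,310)],0))
print("lid tri", tri([(t,(278.9,240.5)),(s,(309.4,278.3))]))
# lid top disc: highlight centre
print("lidtop", tri([(t,T(278,362)),(s,S(319,182))]))
print("lever tip", tri([(t,(313.8,253.2)),(s,S(522,95))]))
print("rack foot",onplane(s,[(303,240),S(292,60)],0))
print("basket",onplane(s,[S(108,175),S(255,85),S(150,145)],0), onplane(t,[T(220,185),T(345,175)],0),onplane(t,[T(220,185),T(345,175)],100))
print("rack front top",onplane(t,[(300,190),(450,188)],0),onplane(t,[(300,190),(450,188)],100))
print("rackpost red tri", tri([(t,(287.9,148.8)),(s,(290.5,36.1))]))
print("bowl,shaker,toothpick", onplane(t,[(234,190),(224,222),(231,248)],50))
```

```text
base corners top z10 [[568.3 130.8  10. ]
 [502.2 -63.7  10. ]
 [417.5 -33.2  10. ]
 [484.1 162.   10. ]]
base corners scene z10 [[488.3 160.9  -0. ]
 [421.3 -32.6   0. ]]
lid tri [504.   75.2 104.6]
lidtop [504.5  72.9 112.6]
lever tip [465.7 -30.4 157. ]
rack foot [[677.8 -12.6  -0. ]
 [663.6  -3.8   0. ]]
basket [[649.5 138.3   0. ]
 [659.3  26.8   0. ]
 [655.1 105.7   0. ]] [[649.1 133.1   0. ]
 [654.   30.2   0. ]] [[638.1 115.7 100. ]
 [642.6  20.9 100. ]]
rack front top [[ 666.    17.6    0. ]
 [ 656.5 -473.3    0. ]] [[ 653.7    9.3  100. ]
 [ 644.9 -442.6  100. ]]
rackpost red tri [674.2  -7.7 562.7]
bowl,shaker,toothpick [[666.7 222.8  50. ]
 [566.5 255.   50. ]
 [484.8 233.2  50. ]]
```

```bash
cat >> h.py <<'E'
from scipy.spatial.transform import Rotation as Ro
np.set_printoptions(suppress=True,precision=3)
def pose():
    s=env.state(); return np.array(s["eef_pos"]),Ro.from_euler("xyz",s["tcp_rot"]).as_matrix(),s
def target_R(yang):  # tool x down, tool y at world angle yang
    x=np.array([0,0,-1.]);y=np.array([np.cos(yang),np.sin(yang),0]);return np.c_[x,y,np.cross(x,y)]
def delta(p,yang):
    p0,R,s=pose(); return R.T@(np.array(p)-p0), Ro.from_matrix(R.T@target_R(yang)).as_rotvec()
def show():
    p,R,s=pose(); print("t",round(s["t"],3),"p",p.round(1),"yang",np.arctan2(R[1,1],R[0,1]).round(3),"toolx",R[:,0].round(3),"F",s["ft_force"].round(1),"M",s["moment"].round(2),"op",round(s["opening"],3),"j",s["joints"].round(2))
E
python3 - <<'E'
from h import *
show(); p,R,s=pose(); print(R)
print(delta([440,-60,404],-0.328))
print(delta([440,-60,404],-0.328+np.pi))
E
```

```text
t 0.35 p [ 173.8 -600.3  404.6] yang -1.289 toolx [-0.  0. -1.] F [0.3 0.4 0.3] M [-0.01  0.03  0.06] op 1.0 j [-1.39  0.49  1.56 -0.    1.09 -0.11]
[[-0.     0.278 -0.961]
 [ 0.    -0.961 -0.278]
 [-1.    -0.    -0.   ]]
(array([   0.707, -445.005, -405.963]), array([-0.961, -0.   ,  0.   ]))
(array([   0.707, -445.005, -405.963]), array([2.181, 0.   , 0.   ]))
```

Emit:
jog_arm:
  deltas: [0, -40.5, -40, 0, 0, 0, 1, 0, -40.5, -40, 0, 0, 0, 1, 0, -40.5, -40, 0, 0, 0, 1, 0, -40.5, -40, 0, 0, 0, 1, 0, -40.5, -40, 0, 0, 0, 1, 0, -40.5, -40, 0, 0, 0, 1, 0, -40.5, -40, 0, 0, 0, 1, 0, -40.5, -40, 0, 0, 0, 1, 0, -40.5, -40, 0, 0, 0, 1, 0, -40.5, -40, 0, 0, 0, 1]

```text
t: 1.6
eef_pos: [451.7, -87.8, 404.9]
tcp_rot: [2.248, 1.566, -0.619]
ft_force: [1.1, -0.8, -0.0]
opening: 1.002
```

Emit:
jog_arm:
  deltas: [0, 0, 0, -0.16, 0, 0, 1, 0, 0, 0, -0.16, 0, 0, 1, 0, 0, 0, -0.16, 0, 0, 1, 0, 0, 0, -0.16, 0, 0, 0.5, 0, 0, 0, -0.16, 0, 0, 0, 0, 0, 0, -0.16, 0, 0, 0]

```text
t: 2.35
eef_pos: [453.0, -83.1, 405.3]
tcp_rot: [1.366, 1.565, -0.504]
ft_force: [-0.6, 0.1, 0.8]
opening: 0.744
```

Run:
```python
from h import *
show(); c=cam("wrist","w2.png"); show()
```

```text
t 2.35 p [453.  -83.1 405.3] yang -0.299 toolx [ 0.005 -0.003 -1.   ] F [-0.6  0.1  0.8] M [-0.03 -0.11  0.  ] op 0.744 j [-0.32  0.26  1.95 -0.    0.93 -0.02]
t 2.4 p [453.  -83.1 405.3] yang -0.291 toolx [ 0.005 -0.003 -1.   ] F [-0.9  0.7  0.8] M [-0.02 -0.05 -0.02] op 0.699 j [-0.32  0.26  1.95 -0.    0.93 -0.03]
```

View pics/w2.png

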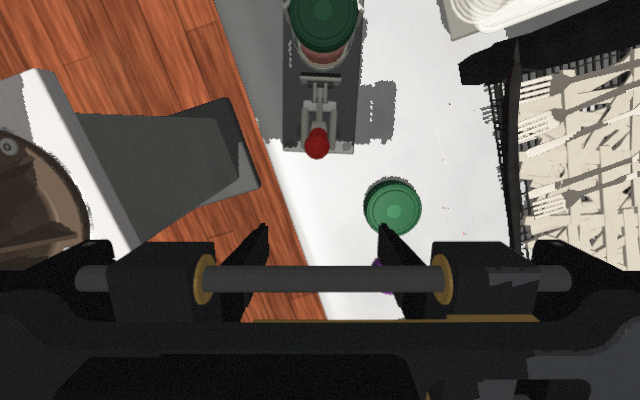

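Run:
```python
from h import *
show(); c=cam("wrist","w3.png")
hsv=cv2.cvtColor(c["bgr"],cv2.COLOR_BGR2HSV)
m=cv2.inRange(hsv,(0,150,60),(8,255,255))|cv2.inRange(hsv,(172,150,60),(180,255,255)); m[:100]=0;m[170:]=0;m[:,:290]=0;m[:,345:]=0
ys,xs=np.nonzero(m); print("red bbox",xs.min(),xs.max(),ys.min(),ys.max(),len(xs))
# tip: lower end of blob
for y in range(ys.min(),ys.max()+1,2): r=xs[ys==y]; print(y,r.min(),r.max(),end="; ")
print()
cx=(xs.min()+xs.max())/2
print(onplane(c,[(cx,ys.max()-8.5)],166), onplane(c,[(cx,ys.min())],95))
print("base lower corners z10",onplane(c,[(281,150),(355,153)],10))
cv2.imwrite("pics/w3c.png",cv2.resize(c["bgr"][0:170,240:420],None,fx=3.5,fy=3.5,interpolation=cv2.INTER_CUBIC))
```

```text
t 2.4 p [453.  -83.1 405.3] yang -0.291 toolx [ 0.005 -0.003 -1.   ] F [-0.9  0.7  0.8] M [-0.02 -0.05 -0.02] op 0.699 j [-0.32  0.26  1.95 -0.    0.93 -0.03]
red bbox 305 329 128 158 561
128 316 321; 130 313 323; 132 310 325; 134 310 326; 136 310 327; 138 308 327; 140 307 328; 142 306 328; 144 306 329; 146 305 329; 148 306 329; 150 306 328; 152 308 327; 154 310 325; 156 311 323; 158 316 317; 
[[465.288 -32.458 166.   ]] [[468.604 -18.131  95.   ]]
base lower corners z10 [[413.781 -32.413  10.   ]
 [505.454 -64.012  10.   ]]
```

View pics/w3c.png

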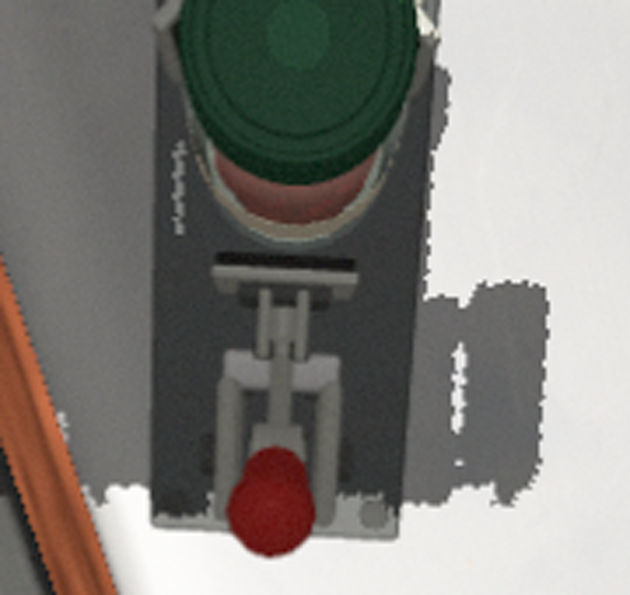

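```bash
cat >> h.py <<'E'
O=np.array([503.8,81.3]);EX=np.array([.947,-.322]);EY=np.array([.322,.947])
def W(x,y,z): return np.r_[O+x*EX+y*EY,z]
E
python3 - <<'E'
from h import *
print(delta(W(0,-83,405),-0.328))
E
```

```text
(array([  0.181,  -2.63 , -89.067]), array([ 0.025,  0.001, -0.006]))
```

Emit:
jog_arm:
  deltas: [0, -1, -45, 0.025, 0, -0.006, 0, 0, -1, -44, 0, 0, 0, 0, 0, 0, 0, 0, 0, 0, 0, 37, 0, 0, 0, 0, 0, 0, 35, 0, 0, 0, 0, 0, 0, 0, 0, 0, 0, 0, 0, 0]

```text
t: 3.2
eef_pos: [479.5, 2.6, 332.6]
tcp_rot: [1.158, 1.568, -0.764]
ft_force: [0.9, -0.4, 0.6]
opening: 0.033
```

Run:
```python
from h import *
show(); c=cam("wrist","w4.png"); 
print(delta(W(0,-83,331),-0.328))
```

```text
t 3.2 p [479.5   2.6 332.6] yang -0.352 toolx [ 0.002 -0.002 -1.   ] F [ 0.9 -0.4  0.6] M [-0.07 -0.03 -0.03] op 0.033 j [-0.13  0.39  1.99 -0.    0.76  0.22]
(array([ 2.801, -2.639,  0.845]), array([-0.024,  0.001, -0.005]))
```

View pics/w4.png

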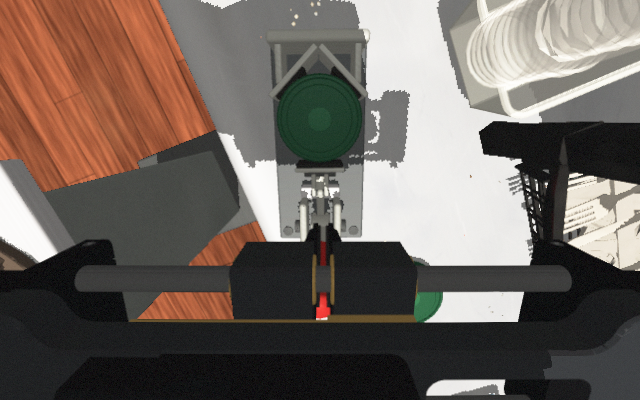

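Emit:
jog_arm:
  deltas: [2.5, -2.6, 8, -0.024, 0, -0.005, 0, 0, 0, 10, 0, 0, 0, 0, 1, 0, 13, 0, 0, 0, 0, 3, 0, 14, 0, 0, 0, 0, 5, 0, 13.5, 0, 0, 0, 0]

```text
t: 3.88
eef_pos: [457.7, -54.9, 326.2]
tcp_rot: [1.895, 1.565, -0.009]
ft_force: [1.0, 4.1, -1.1]
opening: 0.004
```

```bash
cat >> h.py <<'E'
def cl():
    p,R,s=pose(); q=p[:2]-O; print("clamp xy",(q@EX).round(1),(q@EY).round(1),"tipz",(p[2]-190).round(1))
E
python3 - <<'E'
from h import *
show();cl()
E
```

```text
t 3.875 p [457.7 -54.9 326.2] yang -0.333 toolx [ 0.005 -0.    -1.   ] F [ 1.   4.1 -1.1] M [ 0.9  -0.28 -0.04] op 0.004 j [-0.26  0.37  2.04  0.    0.72  0.07]
clamp xy 0.2 -143.9 tipz 136.2
```

Emit:
jog_arm:
  deltas: [8, 0, 9, 0, 0, 0, 0, 10, 0, 11, 0, 0, 0, 0, 11, 0, 10, 0, 0, 0, 0, 12, 0, 7, 0, 0, 0, 0]

```text
t: 4.38
eef_pos: [444.9, -93.5, 284.3]
tcp_rot: [1.768, 1.563, -0.137]
ft_force: [0.4, 6.4, 4.3]
opening: 0.006
```

Run:
```python
from h import *
show();cl()
```

```text
t 4.375 p [444.9 -93.5 284.3] yang -0.335 toolx [ 0.008 -0.001 -1.   ] F [0.4 6.4 4.3] M [ 1.02  0.01 -0.04] op 0.006 j [-0.35  0.44  2.09  0.    0.6  -0.02]
clamp xy 0.5 -184.5 tipz 94.3
```

Emit:
jog_arm:
  deltas: [12, 0, 3, 0, 0, 0, 0, 10, 0, 2, 0, 0, 0, 0, 6, 0, 1, 0, 0, 0, 0]

```text
t: 4.75
eef_pos: [442.7, -101.5, 255.3]
tcp_rot: [1.599, 1.562, -0.307]
ft_force: [-8.4, 14.8, 76.2]
opening: 0.004
```

Run:
```python
from h import *
show();cl()
```

```text
t 4.75 p [ 442.7 -101.5  255.3] yang -0.336 toolx [ 0.009 -0.003 -1.   ] F [-8.4 14.8 76.2] M [ 2.42  1.77 -0.1 ] op 0.004 j [-0.37  0.49  2.12  0.    0.52 -0.04]
clamp xy 1.0 -192.8 tipz 65.3
```

Emit:
jog_arm:
  deltas: [-15, 0, 0, 0, 0, 0, 0, -55, 0, 0, 0, 0, 0, 0, -55, 0, 0, 0, 0, 0, 0]

```text
t: 5.12
eef_pos: [441.7, -102.4, 379.5]
tcp_rot: [1.476, 1.57, -0.43]
ft_force: [1.3, -0.7, 1.2]
opening: 0.002
```

Run:
```python
from h import *
show();cl()
w=cam("wrist","w5.png");t=cam("top","t5.png");s=cam("scene","s5.png")
cv2.imwrite("pics/tc5.png",cv2.resize(t["bgr"][200:290,220:400],None,fx=4,fy=4,interpolation=cv2.INTER_CUBIC))
cv2.imwrite("pics/sc5.png",cv2.resize(s["bgr"][240:340,260:430],None,fx=4,fy=4,interpolation=cv2.INTER_CUBIC))
```

```text
t 5.125 p [ 441.7 -102.4  379.5] yang -0.336 toolx [ 0.001 -0.    -1.   ] F [ 1.3 -0.7  1.2] M [ 0.01 -0.13 -0.02] op 0.002 j [-0.37  0.28  1.99 -0.    0.86 -0.04]
clamp xy 0.3 -193.9 tipz 189.5
```

View pics/w5.png

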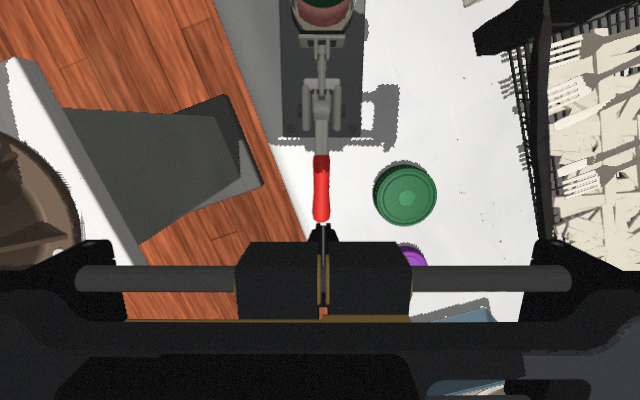

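View pics/sc5.png

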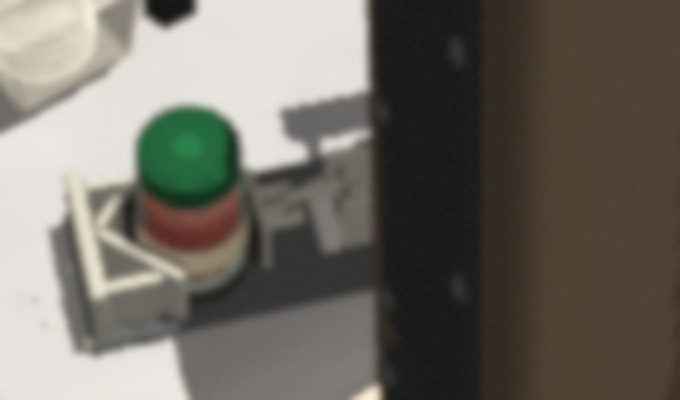

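View pics/tc5.png

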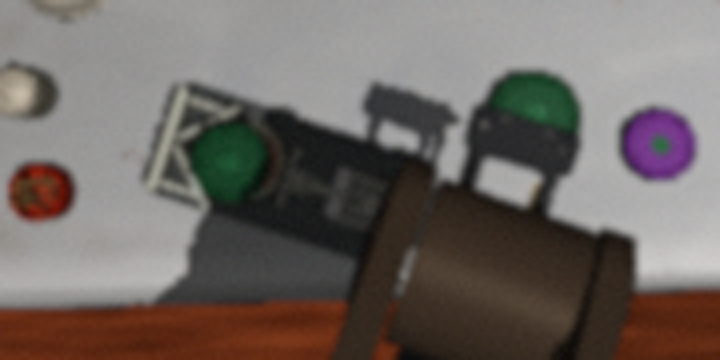

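Emit:
jog_arm:
  deltas: [0, 0, -55, 0, 0, 0, 1, 0, 0, -55, 0, 0, 0, 1, 0, 0, 0, 0, 0, 0, 1, 0, 0, 0, 0, 0, 0, 1]

```text
t: 5.78
eef_pos: [478.8, 2.6, 375.6]
tcp_rot: [0.789, 1.568, -1.12]
ft_force: [0.5, -1.0, 1.1]
opening: 0.367
```

Run:
```python
from h import *
w0=None
show();cl()
w=cam("wrist","w6.png");t=cam("top","t6.png");s=cam("scene","s6.png")
for c,n in((w,"w"),(t,"t"),(s,"s")):
    hsv=cv2.cvtColor(c["bgr"],cv2.COLOR_BGR2HSV)
    m=cv2.inRange(hsv,(60,90,20),(90,255,255)); N,l,st,ce=cv2.connectedComponentsWithStats(m)
    for i in range(1,N):
        if st[i,4]>200:
            cs,_=cv2.findContours((l==i).astype(np.uint8),cv2.RETR_EXTERNAL,cv2.CHAIN_APPROX_NONE); e=cv2.minEnclosingCircle(cs[0]) 
            print(n,st[i],ce[i].round(1),e,onplane(c,[e[0]],113)[0].round(1))
```

```text
t 5.775 p [478.8   2.6 375.6] yang -0.338 toolx [ 0.001 -0.003 -1.   ] F [ 0.5 -1.   1.1] M [-0.02 -0.03 -0.01] op 0.367 j [-0.13  0.32  1.94 -0.    0.88  0.21]
clamp xy 1.6 -82.6 tipz 185.6
w [ 287   73   71   75 4063] [321.7 110.1] ((322.0, 110.10134887695312), 37.11492156982422) [506.   79.4 113. ]
t [342 219  22  21 377] [352.5 228.9] ((352.6688232421875, 228.7792205810547), 11.024988174438477) [ 531.9 -144.4  113. ]
s [295 268  24  23 442] [306.6 279.2] ((306.6103515625, 279.6827697753906), 12.180532455444336) [499.3  84.9 113. ]
```

View pics/w6.png

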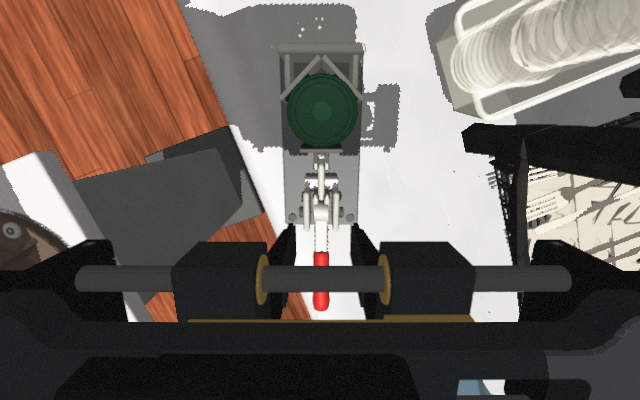

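View pics/s6.png

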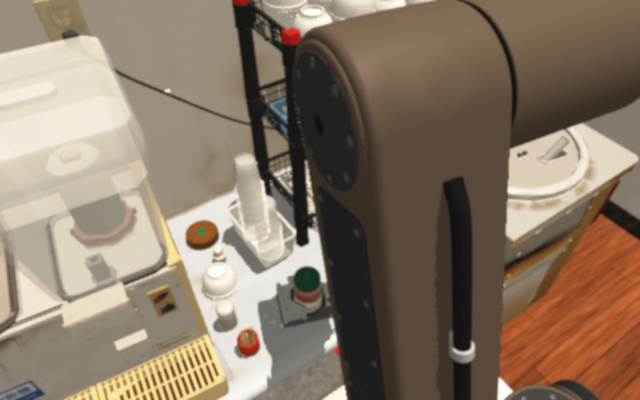

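Run:
```python
from h import *
print(delta([506,80.5,345],-0.338))
```

```text
(array([ 31.122,  -0.602, -83.22 ]), array([-0.002,  0.002, -0.003]))
```

Emit:
jog_arm:
  deltas: [0, -0.5, -42, 0, 0, 0, 1, 0, 0, -41, 0, 0, 0, 1, 16, 0, 0, 0, 0, 0, 1, 15, 0, 0, 0, 0, 0, 1, 0, 0, 0, 0, 0, 0, 1]

```text
t: 6.55
eef_pos: [507.1, 77.4, 344.3]
tcp_rot: [1.119, 1.566, -0.8]
ft_force: [0.2, 0.4, 0.2]
opening: 0.984
```

Run:
```python
from h import *
show();cl()
w=cam("wrist","w7.png")
print(delta([506,80.5,345],-0.338))
```

```text
t 6.55 p [507.1  77.4 344.3] yang -0.349 toolx [ 0.003 -0.003 -1.   ] F [0.2 0.4 0.2] M [ 0.01 -0.06 -0.  ] op 0.984 j [ 0.02  0.41  1.9  -0.    0.83  0.37]
clamp xy 4.3 -2.6 tipz 154.3
(array([-0.164, -2.164, -2.499]), array([-0.011,  0.002, -0.005]))
```

View pics/w7.png

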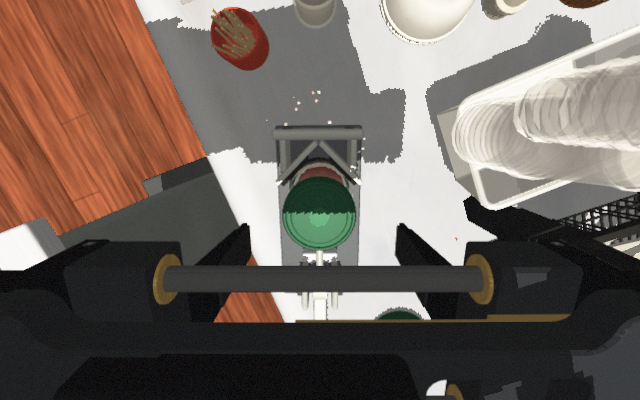

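Emit:
jog_arm:
  deltas: [0, -2.2, -2.5, -0.01, 0.002, -0.005, 1, 20, 0, 0, 0, 0, 0, 1, 15, 0, 0, 0, 0, 0, 1, 0, 0, 0, 0, 0, 0, 1]

```text
t: 7.1
eef_pos: [506.1, 79.7, 311.1]
tcp_rot: [2.199, 1.568, 0.289]
ft_force: [0.1, -0.0, 1.2]
opening: 1.001
```

Run:
```python
from h import *
show();cl()
w=cam("wrist","w8.png")
hsv=cv2.cvtColor(w["bgr"],cv2.COLOR_BGR2HSV)
m=cv2.inRange(hsv,(60,90,20),(90,255,255)); N,l,st,ce=cv2.connectedComponentsWithStats(m)
for i in range(1,N):
    if st[i,4]>200:
        cs,_=cv2.findContours((l==i).astype(np.uint8),cv2.RETR_EXTERNAL,cv2.CHAIN_APPROX_NONE); e=cv2.minEnclosingCircle(cs[0]) 
        print(st[i],ce[i].round(1),e,onplane(w,[e[0]],113)[0].round(1))
print(delta([506,80.5,287],-0.338))
```

```text
t 7.1 p [506.1  79.7 311.1] yang -0.339 toolx [ 0.003  0.001 -1.   ] F [ 0.1 -0.   1.2] M [ 0.01 -0.03  0.01] op 1.001 j [0.03 0.46 1.93 0.   0.75 0.37]
clamp xy 2.7 -0.7 tipz 121.1
[ 279  189   85   77 5384] [321.3 229.5] ((321.3049621582031, 231.4969024658203), 42.87689971923828) [506.7  81.7 113. ]
(array([24.611, -0.594, -0.554]), array([-0.001, -0.002, -0.003]))
```

View pics/w8.png

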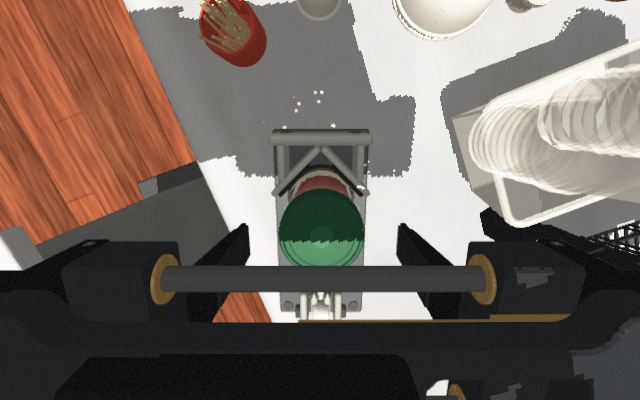

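Emit:
jog_arm:
  deltas: [12, -0.6, -1, 0, 0, 0, 1, 12, 0, 0, 0, 0, 0, 1, 0, 0, 0, 0, 0, 0, 1]

```text
t: 7.52
eef_pos: [506.3, 81.0, 286.7]
tcp_rot: [2.103, 1.565, 0.193]
ft_force: [-0.5, -0.5, 0.3]
opening: 0.997
```

Run:
```python
from h import *
show();cl()
w=cam("wrist","w9.png")
print(delta([506.3,81,287],-0.338))
```

```text
t 7.525 p [506.3  81.  286.7] yang -0.339 toolx [ 0.005  0.001 -1.   ] F [-0.5 -0.5  0.3] M [-0.05 -0.03 -0.02] op 0.997 j [0.03 0.5  1.95 0.   0.69 0.37]
clamp xy 2.4 0.5 tipz 96.7
(array([ 0.149, -0.047,  0.063]), array([-0.001, -0.003, -0.005]))
```

View pics/w9.png

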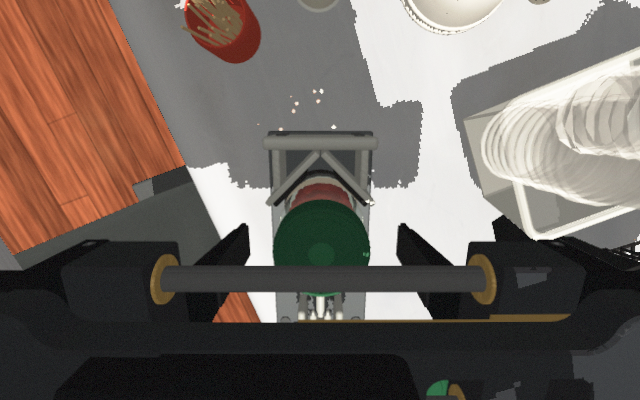

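Emit:
jog_arm:
  deltas: [0, -1, 0, 0, -0.003, -0.005, 1, 0, 0, 0, 0, 0, 0, 0.65, 0, 0, 0, 0, 0, 0, 0.65, 0, 0, 0, 0, 0, 0, 0.65, 0, 0, 0, 0, 0, 0, 0.6]

```text
t: 8.2
eef_pos: [505.5, 81.4, 287.9]
tcp_rot: [1.751, 1.57, -0.158]
ft_force: [0.7, 0.2, -0.2]
opening: 0.643
```

Run:
```python
from h import *
show();cl()
w=cam("wrist","w10.png")
```

```text
t 8.2 p [505.5  81.4 287.9] yang -0.339 toolx [ 0.001 -0.    -1.   ] F [ 0.7  0.2 -0.2] M [-0.01 -0.11  0.03] op 0.643 j [ 0.03  0.49  1.95 -0.    0.69  0.37]
clamp xy 1.6 0.6 tipz 97.9
```

View pics/w10.png

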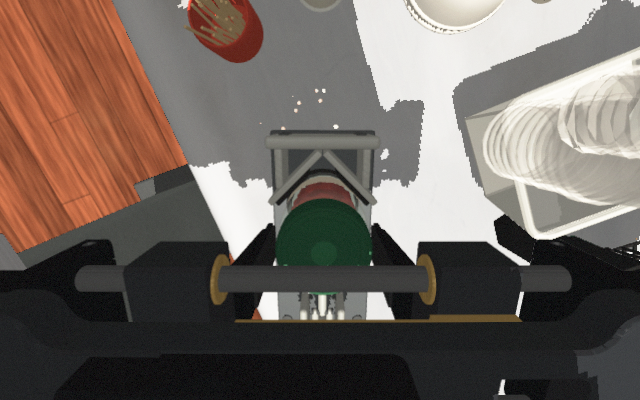

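Emit:
jog_arm:
  deltas: [1.3, 0, 0, 0, 0, 0, 0.63, 0, 0, 0, 0, 0, 0, 0, 0, 0, 0, 0, 0, 0, 0, 0, 0, 0, 0, 0, 0, 0, 0, 0, 0, 0, 0, 0, 0]

```text
t: 8.88
eef_pos: [505.8, 81.3, 286.5]
tcp_rot: [1.748, 1.569, -0.162]
ft_force: [0.3, -0.9, -1.6]
opening: 0.607
```

Run:
```python
from h import *
show();cl()
w=cam("wrist","w11.png"); t=cam("top","t11.png"); print(w["world_from_camera"][:3,3])
```

```text
t 8.875 p [505.8  81.3 286.5] yang -0.339 toolx [ 0.002 -0.    -1.   ] F [ 0.3 -0.9 -1.6] M [-0.11 -0.2   0.05] op 0.607 j [ 0.03  0.5   1.96 -0.    0.69  0.37]
clamp xy 1.9 0.6 tipz 96.5
[530.071 148.991 266.553]
```

View pics/w11.png

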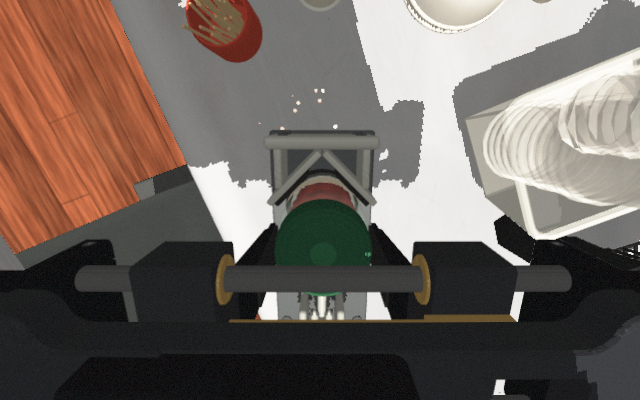

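Emit:
jog_arm:
  deltas: [-0.3, 0, 0, -0.12, 0, 0, 0, -0.3, 0, 0, -0.12, 0, 0, 0]

```text
t: 9.22
eef_pos: [505.5, 81.3, 287.2]
tcp_rot: [2.187, 1.569, 0.52]
ft_force: [-0.0, 1.3, -1.4]
opening: 0.609
```

Run:
```python
from h import *
show();cl()
```

```text
t 9.225 p [505.5  81.3 287.2] yang -0.096 toolx [ 0.001  0.001 -1.   ] F [-0.   1.3 -1.4] M [ 0.1  -0.2  -0.68] op 0.609 j [0.03 0.5  1.95 0.   0.69 0.13]
clamp xy 1.6 0.6 tipz 97.2
```

Emit:
jog_arm:
  deltas: [-0.3, 0, 0, -0.12, 0, 0, 0, -0.3, 0, 0, -0.12, 0, 0, 0, -0.3, 0, 0, -0.12, 0, 0, 0]

```text
t: 9.6
eef_pos: [505.0, 81.4, 288.0]
tcp_rot: [-2.97, 1.569, 2.015]
ft_force: [0.2, -0.0, -1.9]
opening: 0.605
```

Run:
```python
from h import *
show();cl()
w=cam("wrist","w12.png")
```

```text
t 9.6 p [505.   81.4 288. ] yang 0.273 toolx [-0.001  0.002 -1.   ] F [ 0.2 -0.  -1.9] M [-0.03 -0.19 -0.38] op 0.605 j [ 0.03  0.49  1.96  0.    0.69 -0.24]
clamp xy 1.1 0.4 tipz 98.0
```

View pics/w12.png

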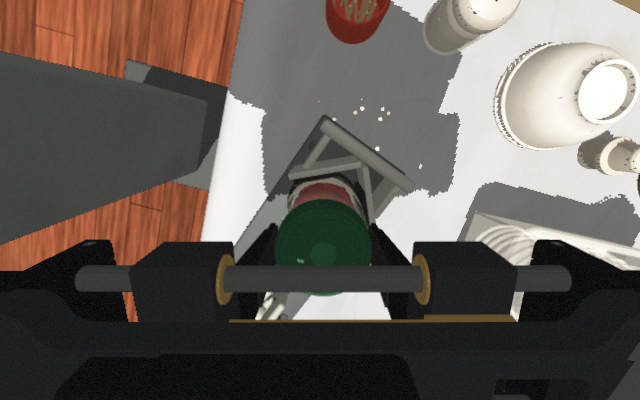

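Emit:
jog_arm:
  deltas: [-0.3, 0, 0, -0.12, 0, 0, 0, -0.3, 0, 0, -0.12, 0, 0, 0, -0.3, 0, 0, -0.12, 0, 0, 0]

```text
t: 10.02
eef_pos: [504.4, 81.3, 288.7]
tcp_rot: [-2.776, 1.567, 2.579]
ft_force: [-1.4, -0.7, -0.9]
opening: 0.605
```

Run:
```python
from h import *
show();cl()
```

```text
t 10.025 p [504.4  81.3 288.7] yang 0.642 toolx [-0.003  0.002 -1.   ] F [-1.4 -0.7 -0.9] M [-0.02 -0.06 -0.16] op 0.605 j [ 0.03  0.49  1.96  0.    0.7  -0.61]
clamp xy 0.6 0.2 tipz 98.7
```

Emit:
jog_arm:
  deltas: [-0.3, 0, 0, -0.11, 0, 0, 0, -0.3, 0, 0, -0.11, 0, 0, 0]

```text
t: 10.28
eef_pos: [504.1, 81.3, 289.2]
tcp_rot: [-2.835, 1.566, 2.743]
ft_force: [0.6, -2.3, -1.3]
opening: 0.607
```

Run:
```python
from h import *
show();cl()
w=cam("wrist","w13.png");show()
```

```text
t 10.275 p [504.1  81.3 289.2] yang 0.866 toolx [-0.004  0.002 -1.   ] F [ 0.6 -2.3 -1.3] M [-0.29 -0.2  -0.02] op 0.607 j [ 0.03  0.49  1.96  0.    0.7  -0.84]
clamp xy 0.3 0.1 tipz 99.2
t 10.325 p [504.1  81.3 289.3] yang 0.871 toolx [-0.004  0.002 -1.   ] F [-0.6 -0.6 -0.5] M [-0.08 -0.3   0.  ] op 0.609 j [ 0.03  0.49  1.96  0.    0.7  -0.84]
```

View pics/w13.png

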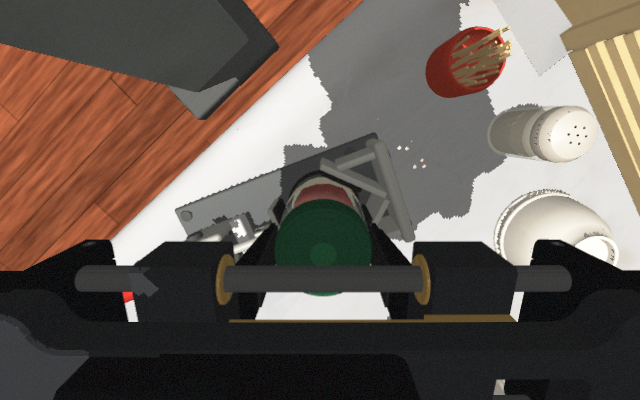

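Emit:
jog_arm:
  deltas: [0, 0, 0, -0.05, 0, 0, 0, -1.5, 0, 0, 0, 0.002, 0.004, 0]

```text
t: 10.58
eef_pos: [504.2, 81.0, 290.6]
tcp_rot: [2.762, 1.564, 2.107]
ft_force: [2.2, -7.1, -5.0]
opening: 0.604
```

Run:
```python
from h import *
show();cl()
```

```text
t 10.575 p [504.2  81.  290.6] yang 0.916 toolx [-0.003  0.006 -1.   ] F [ 2.2 -7.1 -5. ] M [-1.18 -0.59 -0.05] op 0.604 j [ 0.03  0.49  1.95  0.01  0.7  -0.89]
clamp xy 0.4 -0.1 tipz 100.6
```

Run:
```python
from h import *
show()
p,R,s=pose();print(delta(p,0.916), R.T@np.array([505,81.3,290.6]-p))
```

```text
t 10.575 p [504.2  81.  290.6] yang 0.916 toolx [-0.003  0.006 -1.   ] F [ 2.2 -7.1 -5. ] M [-1.18 -0.59 -0.05] op 0.604 j [ 0.03  0.49  1.95  0.01  0.7  -0.89]
(array([0., 0., 0.]), array([ 0.   , -0.006, -0.002])) [0.045 0.725 0.491]
```

Emit:
jog_arm:
  deltas: [0, 0, 0, 0, -0.006, -0.002, 0]

```text
t: 10.7
eef_pos: [504.2, 81.0, 290.7]
tcp_rot: [1.919, 1.57, 1.261]
ft_force: [-0.3, -1.0, 0.4]
opening: 0.609
```

Run:
```python
from h import *
show();cl()
```

```text
t 10.7 p [504.2  81.  290.7] yang 0.913 toolx [ 0.     0.001 -1.   ] F [-0.3 -1.   0.4] M [ 0.02 -0.13 -0.04] op 0.609 j [ 0.03  0.49  1.96  0.    0.7  -0.88]
clamp xy 0.4 -0.2 tipz 100.7
```

Emit:
jog_arm:
  deltas: [-2, 0, 0, 0, 0, 0, 0, -2, 0, 0, 0, 0, 0, 0]

```text
t: 10.95
eef_pos: [504.0, 81.2, 294.9]
tcp_rot: [2.645, 1.57, 1.984]
ft_force: [0.7, 0.5, 0.0]
opening: 0.607
```

Run:
```python
from h import *
show();cl()
p,R,s=pose();print(delta(p,0.913))
```

```text
t 10.95 p [504.   81.2 294.9] yang 0.91 toolx [-0.     0.001 -1.   ] F [0.7 0.5 0. ] M [ 0.05 -0.22  0.02] op 0.607 j [ 0.03  0.48  1.95  0.    0.71 -0.88]
clamp xy 0.2 -0.0 tipz 104.9
(array([0., 0., 0.]), array([-0.003, -0.001, -0.   ]))
```

Emit:
jog_arm:
  deltas: [-6, 0, 0, 0, 0, 0, 0, -9, 0, 0, 0, 0, 0, 0, -9, 0, 0, 0, 0, 0, 0, -9, 0, 0, 0, 0, 0, 0, -6, 0, 0, 0, 0, 0, 0, 0, 0, 0, 0, 0, 0, 0, 0, 0, 0, 0, 0, 0, 0]

```text
t: 11.82
eef_pos: [503.9, 81.3, 337.6]
tcp_rot: [1.372, 1.569, 0.711]
ft_force: [-0.4, -0.2, -0.2]
opening: 0.604
```

Run:
```python
from h import *
show();cl()
w=cam("wrist","w14.png");t=cam("top","t14.png");s=cam("scene","s14.png")
cv2.imwrite("pics/tc14.png",cv2.resize(t["bgr"][130:290,200:400],None,fx=4,fy=3.7,interpolation=cv2.INTER_CUBIC))
cv2.imwrite("pics/sc14.png",cv2.resize(s["bgr"][200:360,180:380],None,fx=4,fy=3.7,interpolation=cv2.INTER_CUBIC))
```

```text
t 11.825 p [503.9  81.3 337.6] yang 0.909 toolx [ 0.001  0.001 -1.   ] F [-0.4 -0.2 -0.2] M [ 0.05 -0.14  0.06] op 0.604 j [ 0.03  0.42  1.91  0.    0.81 -0.88]
clamp xy 0.1 -0.0 tipz 147.6
```

View pics/w14.png

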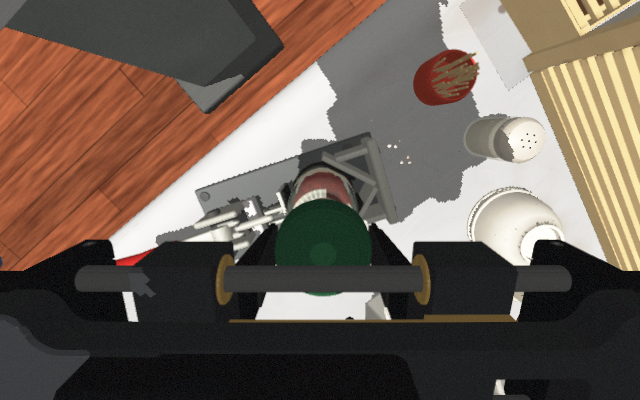

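View pics/sc14.png

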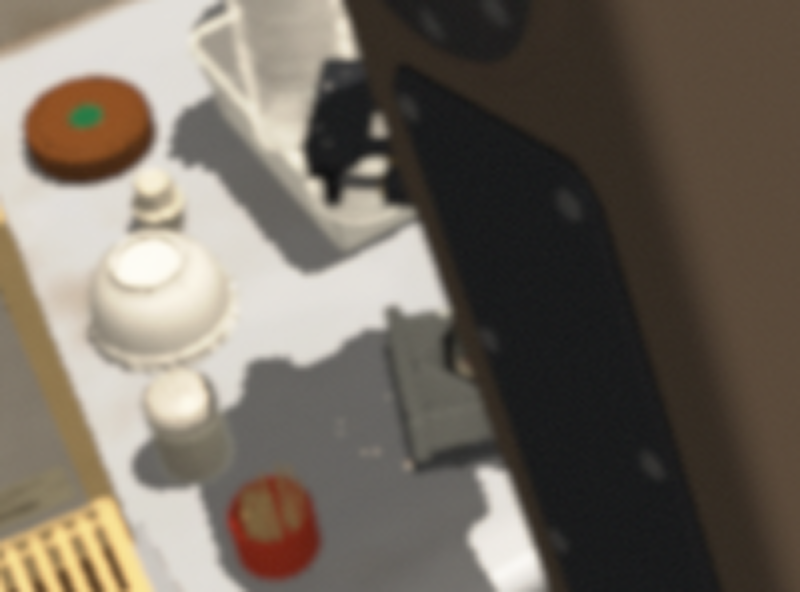

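View pics/tc14.png

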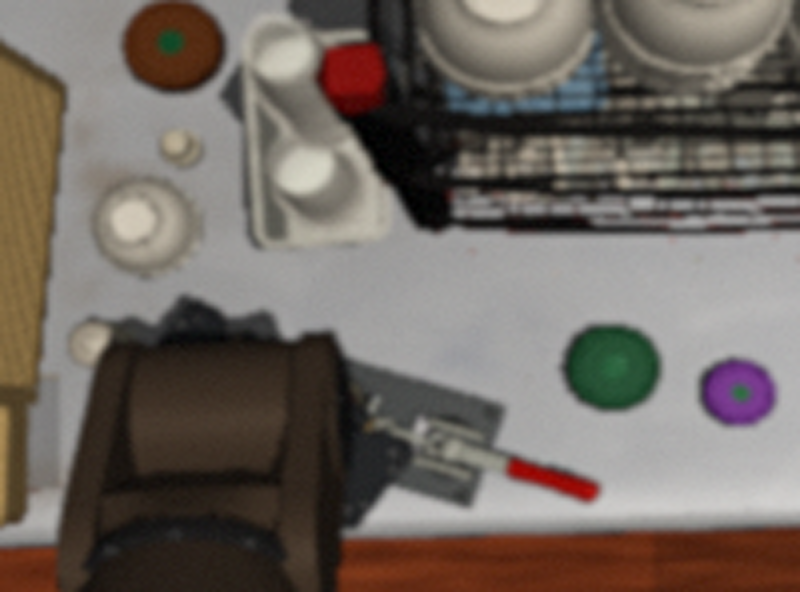

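Run:
```python
from h import *
c=cam("top","t15.png"); w=cam("wrist","w15.png")
hsv=cv2.cvtColor(c["bgr"],cv2.COLOR_BGR2HSV)
m=cv2.inRange(hsv,(0,150,60),(8,255,255))|cv2.inRange(hsv,(172,150,60),(180,255,255)); m[:240]=0;m[:,:310]=0;m[275:]=0;m[:,370:]=0
ys,xs=np.nonzero(m); print("red",xs.min(),xs.max(),ys.min(),ys.max())
yaw=-0.335; ey=np.array([-np.sin(yaw),np.cos(yaw)]); o=np.array([505.5,81])
for th in (1.2,1.38,1.45):
    print(th,[proj(c,np.r_[o-(108+r*np.sin(th))*ey,46+r*np.cos(th)])[0].round(1) for r in (46,120)])
show()
```

```text
red 327 369 254 274
1.2 [array([325.7, 254.9]), array([347.6, 262.3])]
1.38 [array([326.4, 255. ]), array([349.2, 262.4])]
1.45 [array([326.6, 255. ]), array([349.5, 262.4])]
t 12.075 p [503.9  81.3 337.5] yang 0.909 toolx [ 0.001  0.001 -1.   ] F [ 0.3 -0.5 -1.5] M [ 0.01 -0.15  0.02] op 0.609 j [ 0.03  0.42  1.91  0.    0.81 -0.88]
```

Top view agrees with a folded lever (grip from about pixel (327,255) to (349,262)). The lid is level, still and about 35–38 mm above the mouth, so I am handing in the job.

Run:
```python
from h import *
print(env.job_done()); show()
```

```text
the job is handed in; nothing more can be done
None
the job is handed in; nothing more can be done
```

I folded the lever down to its stop, unscrewed the green lid on the jar, lifted it straight up, and handed the job in at about 12 s of the 53 s allowed. No verdict was reported.

**Lever:**
- The closed fingers stopped at 65 mm height, which fits the 1.45 rad stop; at 1.38 rad it would have been about 73 mm.
- The top view also agrees, but from above it cannot tell 1.38 from 1.45 rad well. The scene view was blocked by the arm.
- The wrist force reached about 76 N for a moment at the stop. That is below the 120 N limit. It is above the 40 N limit for the arm or gripper body, but the fingertips were what touched the lever. I backed off at once.

**Lid:**
- I turned it 1.25 rad. The turning moment was highest at the first reading (0.68 N m) and fell to zero by 1.21 rad; the last 0.04 rad was a small margin.
- A tilt correction I made the wrong way briefly put about 8 N on the neck. I undid it before lifting, and the forces went back to zero.

**At hand-in:**
- The lid was level to about 0.001 rad and still, with the gripper 57.5 mm open on it.
- Its rim was about 38 mm above the jar mouth, worked out from how far the tool had risen.
- The wrist picture showed the jar in the V block with its white seal visible. I did not measure whether the jar turned at all.
- The other things looked undisturbed in the views I had, but I did not measure them.

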